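# Clear up after a broken bottle on the packing board

## Task

A bottle has broken on the packing board. First clear the tub that stands in front of the drawer back into its empty place in the parts tray, then open the drawer and stand every whole bottle from the board upright in it. When all the bottles are off the board, take the scraper and push all the broken glass over the board's open edge into the scrap tray without touching glass pieces with the fingers; finish with the scraper standing on its blue mat, the drawer fully shut with the bottles upright inside, all three tubs upright in their tray and the other things on the bench left alone.

Things in the scene. Friction and masses are not known exactly. Their poses are not given: they have to be found in the camera images.
- drawer (a joint): how far the cabinet's only drawer is pulled out along the cabinet's -x (towards the robot): 0 = fully shut, stop at 0.17 m. It starts shut or up to 10 mm ajar. Plain slide, about 1.5 N of friction, stays where it is left; closes and opens with a few newtons on the handle
- drawer_handle (a point): centre of the drawer's dark bar handle (bar 10 mm thick, 110 mm long along y), its axis 42 mm in front of the drawer's front panel and 137 mm above the bench; axes as the cabinet's, whose front looks along -x; moves with the drawer. The cabinet is fixed, stainless, 240 deep (x) x 210 wide (y) x 165 mm tall, its carcass front edge 54 mm behind (+x of) the shut handle
- drawer_in (a point): middle of the front edge of the drawer's white inner floor, where it meets the front panel's inner face: 18 mm above the bench, 54 mm behind (+x of) the handle, axes as the cabinet's; moves with the drawer. Inside, the drawer runs from here 222 mm to +x and 83 mm to either side; side walls 64 mm high above the floor, front panel 136 mm. Only the part pulled out is open from above
- board: white packing board with a steel scrap tray fixed on its right (-y) side, one fixed unit. Origin under the centre of the board, on the bench. The board is 240 (x) x 230 mm (y), its flat top 36 mm above the bench; rims 8 mm wide and 8 mm high stand on its two x edges and its +y edge; the -y edge (y = -115 mm) is open and drops into the scrap tray
- scrap_in (a point): centre of the scrap tray's floor, 4 mm above the bench, axes as the board's; steel tray with a red outer rim, inside 232 mm (x) x 96 mm (y), its walls 40 mm above the bench, on its fourth side bounded by the board's open edge
- parts_tray: shallow aluminium parts tray, fixed, 250 (x) x 90 (y) x 12 mm tall, walls and floor 2 mm; origin at the centre of its underside. Two tubs stand in a row along its x; there is room for a third at the remaining place of the row (places at about x = -80, 0 and +80 mm)
- mat: flat blue mat for the scraper, fixed, 200 (x) x 100 (y) x 2 mm; origin at the centre of its underside. Mat and parts tray may be found on either side of the board
- scraper: loose scraper block standing upright on its foot: red foot 110 mm long (x) x 40 mm (y) x 18 mm high with a steel edge, above it a black grip 80 mm (x) x 22 mm (y) rising to 60 mm; origin at the centre of its underside, z up. Pushes with its long sides (along its y); about 0.22 kg
- tub_a: loose lidded tub of spare pump parts, white with a red screw lid: upright cylinder 56 mm tall, body 54 mm and lid (top 14 mm) 56 mm across; origin at the centre of its underside, z up. Two of the three tubs stand in the parts tray at the start, one in front of the drawer; which one differs
- tub_b: loose lidded tub of spare pump parts, white with a green screw lid: upright cylinder 56 mm tall, body 54 mm and lid (top 14 mm) 56 mm across; origin at the centre of its underside, z up. Two of the three tubs stand in the parts tray at the start, one in front of the drawer; which one differs
- tub_c: loose lidded tub of spare pump parts, white with a yellow screw lid: upright cylinder 56 mm tall, body 54 mm and lid (top 14 mm) 56 mm across; origin at the centre of its underside, z up. Two of the three tubs stand in the parts tray at the start, one in front of the drawer; which one differs
- bottle_1: whole serum bottle, loose, standing on the board (two to four are there, the others absent): amber glass body 36 mm across and 60 mm tall, gold collar 29 mm across up to 68 mm, gold pump cap 24 mm across from 68 to 105 mm; about 0.11 kg; origin at the centre of its underside, z up
- bottle_2: whole serum bottle, loose, standing on the board (two to four are there, the others absent): amber glass body 36 mm across and 60 mm tall, gold collar 29 mm across up to 68 mm, gold pump cap 24 mm across from 68 to 105 mm; about 0.11 kg; origin at the centre of its underside, z up
- bottle_3: whole serum bottle, loose, standing on the board (two to four are there, the others absent): amber glass body 36 mm across and 60 mm tall, gold collar 29 mm across up to 68 mm, gold pump cap 24 mm across from 68 to 105 mm; about 0.11 kg; origin at the centre of its underside, z up
- bottle_4: whole serum bottle, loose, standing on the board (two to four are there, the others absent): amber glass body 36 mm across and 60 mm tall, gold collar 29 mm across up to 68 mm, gold pump cap 24 mm across from 68 to 105 mm; about 0.11 kg; origin at the centre of its underside, z up
- chip_1: thick piece of broken amber glass, loose, lying on the board (three to five are there, the others absent): about 24 x 20 mm and 10 mm high, irregular, 11 g; origin at about the middle of its underside
- chip_2: thick piece of broken amber glass, loose, lying on the board (three to five are there, the others absent): about 24 x 20 mm and 10 mm high, irregular, 11 g; origin at about the middle of its underside
- chip_3: thick piece of broken amber glass, loose, lying on the board (three to five are there, the others absent): about 24 x 20 mm and 10 mm high, irregular, 11 g; origin at about the middle of its underside
- chip_4: thick piece of broken amber glass, loose, lying on the board (three to five are there, the others absent): about 24 x 20 mm and 10 mm high, irregular, 11 g; origin at about the middle of its underside
- chip_5: thick piece of broken amber glass, loose, lying on the board (three to five are there, the others absent): about 24 x 20 mm and 10 mm high, irregular, 11 g; origin at about the middle of its underside
- spray: bystander, loose, to be left alone: white bottle of surface cleaner with blue cap, 56 mm across, 140 mm tall; origin at its underside
- beaker: bystander, loose, to be left alone: steel beaker, 64 mm across, 75 mm tall; origin at its underside
- tape: bystander, loose, to be left alone: ring of clear tape lying flat, 90 mm across, 25 mm tall; origin at its underside
- wrench: bystander, loose, to be left alone: steel wrench lying flat, 150 mm long; origin at its underside

How it is judged (in metres and radians):
On the way, in this order (a step that is already met when the one before it is completed fails the run):
1. all three tubs stand upright in the parts tray (x of tub_a in the frame of parts_tray between -0.11 and 0.11 m and y of tub_a in the frame of parts_tray between -0.03 and 0.03 m and z of tub_a in the frame of parts_tray between -0.004 and 0.01 m and angle between each of tub_a, tub_b, tub_c's own z axis and vertical below 0.12 rad and x of tub_b in the frame of parts_tray between -0.11 and 0.11 m and y of tub_b in the frame of parts_tray between -0.03 and 0.03 m and z of tub_b in the frame of parts_tray between -0.004 and 0.01 m and x of tub_c in the frame of parts_tray between -0.11 and 0.11 m and y of tub_c in the frame of parts_tray between -0.03 and 0.03 m and z of tub_c in the frame of parts_tray between -0.004 and 0.01 m), for 0.2 s.
2. the drawer is pulled open by more than 60 mm (value of joint drawer above 0.06 m), for 0.2 s.
3. every bottle stands upright on the drawer's floor (x of bottle_1 in the frame of drawer_in between 0.006 and 0.216 m and y of bottle_1 in the frame of drawer_in between -0.08 and 0.08 m and z of bottle_1 in the frame of drawer_in between -0.006 and 0.012 m and angle between each of bottle_1, bottle_2, bottle_3, bottle_4's own z axis and vertical below 0.12 rad and x of bottle_2 in the frame of drawer_in between 0.006 and 0.216 m and y of bottle_2 in the frame of drawer_in between -0.08 and 0.08 m and z of bottle_2 in the frame of drawer_in between -0.006 and 0.012 m and x of bottle_3 in the frame of drawer_in between 0.006 and 0.216 m and y of bottle_3 in the frame of drawer_in between -0.08 and 0.08 m and z of bottle_3 in the frame of drawer_in between -0.006 and 0.012 m and x of bottle_4 in the frame of drawer_in between 0.006 and 0.216 m and y of bottle_4 in the frame of drawer_in between -0.08 and 0.08 m and z of bottle_4 in the frame of drawer_in between -0.006 and 0.012 m), for 0.2 s.
4. every piece of glass lies in the scrap tray (x of chip_1 in the frame of scrap_in between -0.12 and 0.12 m and y of chip_1 in the frame of scrap_in between -0.052 and 0.052 m and z of chip_1 in the frame of scrap_in between -0.006 and 0.028 m and x of chip_2 in the frame of scrap_in between -0.12 and 0.12 m and y of chip_2 in the frame of scrap_in between -0.052 and 0.052 m and z of chip_2 in the frame of scrap_in between -0.006 and 0.028 m and x of chip_3 in the frame of scrap_in between -0.12 and 0.12 m and y of chip_3 in the frame of scrap_in between -0.052 and 0.052 m and z of chip_3 in the frame of scrap_in between -0.006 and 0.028 m and x of chip_4 in the frame of scrap_in between -0.12 and 0.12 m and y of chip_4 in the frame of scrap_in between -0.052 and 0.052 m and z of chip_4 in the frame of scrap_in between -0.006 and 0.028 m and x of chip_5 in the frame of scrap_in between -0.12 and 0.12 m and y of chip_5 in the frame of scrap_in between -0.052 and 0.052 m and z of chip_5 in the frame of scrap_in between -0.006 and 0.028 m), for 0.2 s.
At the end, for the whole second after the job is handed in: tubs upright in the parts tray; bottles upright (7 degrees) on the drawer floor, drawer shut to 6 mm; all glass in the scrap tray; scraper upright on its mat, centre within 65 mm along and 45 mm across of the mat's; all released and at rest (all of step 1 and all of step 3 and all of step 4 and x of scraper in the frame of mat between -0.065 and 0.065 m and y of scraper in the frame of mat between -0.045 and 0.045 m and z of scraper in the frame of mat between -0.004 and 0.01 m and angle between scraper's own z axis and vertical below 0.12 rad and value of joint drawer below 0.006 m and linear speed of each of tub_a, tub_b, tub_c, bottle_1, bottle_2, bottle_3, bottle_4, chip_1, chip_2, chip_3, chip_4, chip_5, scraper below 0.03 m/s); the robot touches nothing.
It fails at once if the fingers touch a piece of broken glass (contact force between the fingers and chip_1 above 0.3 N or contact force between the fingers and chip_2 above 0.3 N or contact force between the fingers and chip_3 above 0.3 N or contact force between the fingers and chip_4 above 0.3 N or contact force between the fingers and chip_5 above 0.3 N).
It fails at once if a bystander (spray bottle, beaker, tape, wrench) is moved by more than 30 mm (distance of any of spray, beaker, tape, wrench from where it was at the start of the episode above 0.03 m).
Of bottle_1, bottle_2, bottle_3, bottle_4 only 2 to 4 are there at a start; the rules pass over those that are not, and their reading is None.
Of chip_1, chip_2, chip_3, chip_4, chip_5 only 3 to 5 are there at a start; the rules pass over those that are not, and their reading is None.
At some moment in a run one of scraper, tub_a, tub_b, tub_c may be knocked a few centimetres aside while the robot is not near it.
It also fails if it takes over 210 s, if anything falls off the work surface, if the arm or the gripper's body presses on something with over 40 N, if the wrist force passes 120 N, or if a joint passes its speed limit or range.

## Robot

A 6-joint arm with a two-finger parallel gripper is mounted at the origin on the work surface. World frame = base frame: x ahead of the robot, y to its left, z up, the work surface at z = 0. Lengths are in mm, angles in rad, forces in N, time in s.
With the tool pointing down it reaches from about 425 to 925 mm from the base axis. Payload 12.5 kg.
Tool frame: the origin (TCP) lies at the very end of the fingers, on their centre line; the grasp point (between the pads) lies r.pinch_z behind it (r.pinch_z is the distance from the TCP to the grasp point, in mm); z points along the fingers, y is the line along which they close (so a half turn about z gives the same grasp; the last joint's range is limited). The gripper opens to 85 mm and grips with 20 to 120 N. Pads are 22 mm wide; open, the fingers measure 114 mm over their backs; the gripper's body (76 mm by 85 mm) begins 54 mm behind the grasp point. The pads swing forward as they close: fully open they stand 13 mm farther back than shut.
Start: joints at [1.027, 0.491, 1.559, -0, 1.092, -0.106], TCP at [264.953, 566.078, 231.327] pointing down, gripper open.
Joint ranges: [-3.1, 3.1], [-0.84, 2.19], [0.05, 2.79], [-1.13, 4.28], [0.06, 2.93], [-2.69, 2.69]. Speed limits (rad/s): [2.22, 2.22, 2.79, 3.14, 3.14, 3.14].

## Interface

Orientations are given as a unit quaternion [w, x, y, z].
In Python, from plant import r, claw, ik, vision, job_done gives the robot as it stands. The module is installed in compiled form; this text tells all that it offers. Calls block until the motion is done:
- r.move_pose(position, orientation): joint-space move of the TCP to a pose.
- r.line_to(position, feed=150, rotation=None, threshold=None): straight line of the TCP; rotation=None keeps the orientation; feed is the mean speed in mm/s. With threshold (N) it stops when the force on the tool has changed by that much, and returns True; else False.
- r.movej(angles): joint-space move.
- claw.set_gripper(opening, grip_force=None): finger opening in mm; grip_force is the grip in N (None keeps the last); returns when the fingers have stopped.
- r.wait(seconds).
- ik(position, orientation): joint angles nearest the present ones, or None.
- r.get_obs(): the state.
- vision.grab_frame(name): name is "scene" or "top"; returns a dict with "color" (480x640x3 uint8, red, green, blue), "fov_y" (degrees; the focal length in pixels is half the picture's height over the tangent of half this angle, whatever the lens; pixels are square), "cx", "cy" (the principal point, pixels), "cam_to_world" (4x4, takes a point from camera to world coordinates). Camera axes: x right, y down, z forward; pixel columns grow to the right and rows downward; lengths in mm; the calibration is good to about 2 mm. A picture is of the moment at which its call begins. There is no depth.
A pose or a line that the arm cannot do raises r.Unreachable and nothing moves.
- job_done(): hands the job in; it is judged then, once.
The state is a dict: "clock": time; "qpos": joint angles; "joint_velocities": joint speeds; "tau": joint torques, N m; "tcp_pos": TCP position; "tool_rot": TCP orientation; "contact_force": force on the tool from outside, world axes, zero at the start; "ft_torque": the same for the moment, N m; "opening": finger opening in mm; "grip_force": force on a finger pad.
Only numpy, scipy, OpenCV 4.12 (cv2) and the standard library are available. Lean on these libraries where they do the work, as an engineer would, in place of code of your own. Each camera call takes 0.05 s, during which the arm holds its last target. There are 200 camera calls.

## Working session

There is one attempt and no reset: what is moved stays moved. The work goes in short steps, each a Python script; the robot and the scene stay as the last script left them, time stands still between calls to the robot, and variables do not carry over. Pictures are saved under pics/ and viewed, at most 14 in all, crops included, and the job is handed in when it is done.

```bash
mkdir -p pics
python3 - <<'E'
from plant import r,claw,ik,vision
import cv2,numpy as np
for n in("scene","top"):
    f=vision.grab_frame(n); cv2.imwrite(f"pics/{n}0.png",f["color"][:,:,::-1]); print(n,f["fov_y"],f["cx"],f["cy"],np.round(f["cam_to_world"],3).tolist())
print(r.pinch_z,r.get_obs())
E
```

```text
scene 57.21255775367767 310.9641261656209 241.17000499486713 [[0.576, 0.56, -0.596, 1098.859], [0.818, -0.398, 0.416, -437.268], [-0.004, -0.727, -0.687, 735.936], [0.0, 0.0, 0.0, 1.0]]
top 46.62995136389097 324.2004631482549 231.90413206530687 [[0.023, -0.99, 0.14, 344.304], [-1.0, -0.024, -0.005, -41.931], [0.009, -0.14, -0.99, 1312.965], [0.0, 0.0, 0.0, 1.0]]
18.700000000000003 {'clock': 0.1, 'qpos': array([ 1.02738248e+00,  4.91500159e-01,  1.55939830e+00, -1.84009317e-06,
        1.09167546e+00, -1.05607126e-01]), 'joint_velocities': array([ 0.00022772,  0.0010758 , -0.00370875,  0.00028128, -0.0013032 ,
       -0.00060323]), 'tau': array([ 1.82749554e-03, -6.19451880e+01, -2.62017041e+01, -9.85049337e-05,
        3.01575834e-03, -5.61048211e-06]), 'tcp_pos': array([264.85280052, 565.89048826, 230.78225033]), 'tool_rot': array([-1.55662670e-04,  2.17158841e-01,  9.76136157e-01, -4.65287095e-04]), 'contact_force': array([-0.16031787,  0.04568864,  0.49463051]), 'ft_torque': array([-0.03836153,  0.0119066 ,  0.01016655]), 'grip_force': 0.0, 'opening': 85.2432417532228}
```

View pics/top0.png

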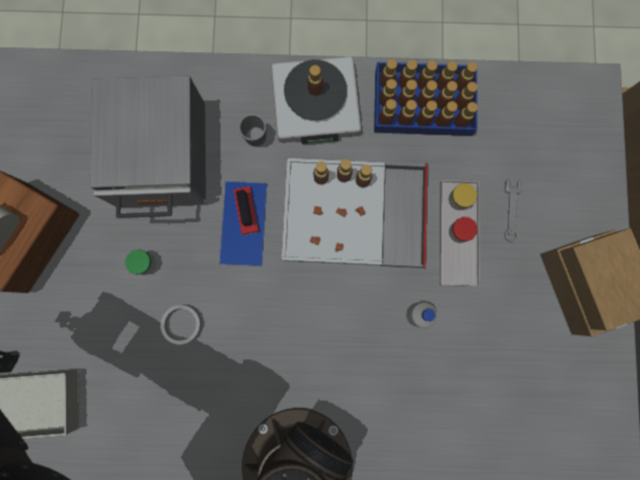

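View pics/scene0.png

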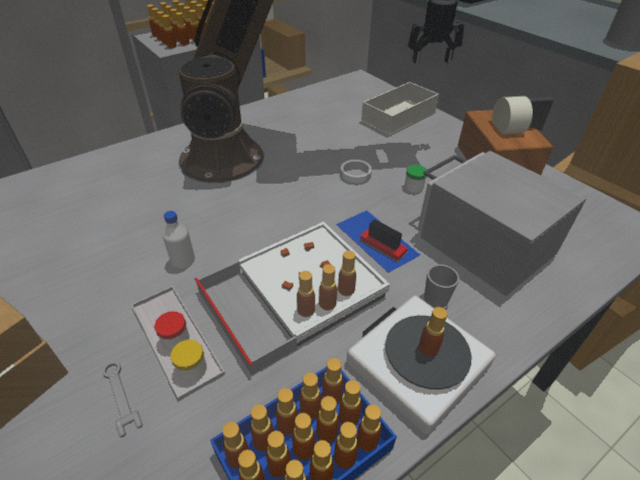

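The top view shows 3 bottles (322,170), (345,168), (365,174) and 5 chips at about (318,210), (342,212), (361,210), (316,240), (339,247). The green tub (138,262) stands before the drawer handle (145,205). The tray is right of the board with its lower (-x) place empty, and the scraper (246,210) is on the mat. Next I'll measure with colour masks.

```bash
cat > h.py <<'E'
import numpy as np,cv2
from plant import r,claw,ik,vision,job_done
def cam(n):
    f=vision.grab_frame(n);f['fl']=240/np.tan(np.radians(f['fov_y']/2));f['hsv']=cv2.cvtColor(f['color'],cv2.COLOR_RGB2HSV);return f
def px2w(f,uv,z):
    uv=np.atleast_2d(uv).astype(float);T=f['cam_to_world']
    d=np.c_[(uv[:,0]-f['cx'])/f['fl'],(uv[:,1]-f['cy'])/f['fl'],np.ones(len(uv))]@T[:3,:3].T
    return T[:3,3]+d*((z-T[2,3])/d[:,2])[:,None]
def w2px(f,p):
    T=f['cam_to_world'];c=(np.atleast_2d(p)-T[:3,3])@T[:3,:3]
    return c[:,:2]/c[:,2:]*f['fl']+[f['cx'],f['cy']]
def blobs(f,lo,hi,roi=None,amin=8):
    m=cv2.inRange(f['hsv'],np.array(lo),np.array(hi))
    if roi: 
        k=np.zeros_like(m);x0,y0,x1,y1=roi;k[y0:y1,x0:x1]=1;m=m*k
    n,l,s,c=cv2.connectedComponentsWithStats(m)
    return [(c[i],s[i],l==i) for i in range(1,n) if s[i,4]>=amin]
def rect(mask):
    p=np.argwhere(mask)[:,::-1].astype(np.float32);return cv2.minAreaRect(p)
E
python3 - <<'E'
from h import *
np.set_printoptions(precision=1,suppress=True)
f=cam("top")
def show(n,lo,hi,roi,z,amin=8):
    for c,s,m in blobs(f,lo,hi,roi,amin):
        p=px2w(f,c,z)[0]; R=rect(m); print(n,c,s[2:],p[:2],'rect',np.round(px2w(f,cv2.boxPoints(R),z)[:,:2]).tolist() if s[4]>60 else '')
show('green',(50,80,30),(75,255,255),(110,240,160,280),56)
show('red lid',(0,150,80),(8,255,255),(440,200,490,250),56)
show('yel lid',(18,120,80),(32,255,255),(440,170,490,215),56)
show('mat',(105,120,40),(125,255,255),(200,170,275,275),2,50)
show('foot',(0,120,60),(10,255,255),(225,175,270,240),18)
m=show('grip',(0,0,0),(180,255,40),(232,180,262,232),60)
show('cap',(12,60,80),(30,255,255),(300,150,385,195),105)
show('chip',(3,90,40),(20,255,255),(300,198,378,260),41,5)
show('board',(0,0,150),(180,40,255),(280,155,390,268),36,200)
show('redrim',(0,150,60),(10,255,255),(415,155,435,275),40,20)
show('tray',(0,0,120),(180,40,255),(436,176,484,292),8,100)
c=f['color'][50:300,80:500]; cv2.imwrite('pics/topc.png',cv2.resize(c,None,fx=1.9,fy=1.9,interpolation=cv2.INTER_CUBIC)[:,:,::-1])
cv2.imwrite('pics/cab.png',cv2.resize(f['color'][60:280,80:220],None,fx=5,fy=5,interpolation=cv2.INTER_CUBIC)[:600+500,:,::-1][500:])
E
```

```text
green [137.6 261.6] [ 26  24 482] [444.3 370.6] rect [[470.0, 401.0], [471.0, 344.0], [419.0, 341.0], [418.0, 397.0]]
red lid [464.6 228.7] [ 24  22 412] [ 537.6 -369.6] rect [[562.0, -343.0], [563.0, -396.0], [514.0, -395.0], [513.0, -343.0]]
yel lid [464.4 195.1] [ 24  23 430] [ 616.  -370.1] rect [[614.0, -333.0], [653.0, -371.0], [617.0, -406.0], [579.0, -369.0]]
mat [242.  228.2] [  47   84 2473] [534.1 146.5] rect [[450.0, 196.0], [649.0, 192.0], [644.0, 92.0], [446.0, 98.0]]
foot [246.7 189.8] [ 8  5 22] [624. 137.] rect 
foot [248.5 228.5] [16 11 94] [531.4 129. ] rect [[544.0, 147.0], [550.0, 114.0], [527.0, 109.0], [520.0, 142.0]]
grip [244.2 207.7] [ 15  34 302] [573.1 135.2] rect [[610.0, 154.0], [614.0, 134.0], [537.0, 116.0], [532.0, 136.0]]
cap [344.7 166.6] [ 14  16 151] [663.4 -90.7] rect [[652.0, -73.0], [686.0, -88.0], [674.0, -112.0], [641.0, -97.0]]
cap [320.4 169.2] [ 14  16 148] [656.1 -36.9] rect [[643.0, -20.0], [677.0, -30.0], [668.0, -56.0], [634.0, -46.0]]
cap [364.9 172.4] [ 14  16 156] [ 651.2 -135.9] rect [[668.0, -120.0], [669.0, -149.0], [634.0, -150.0], [634.0, -121.0]]
chip [317.3 210.3] [ 8  7 43] [574.6 -31.8] rect 
chip [360.3 210.3] [ 9  8 38] [ 577.  -131.6] rect 
chip [341.5 211.6] [ 9  7 44] [572.9 -87.8] rect 
chip [314.9 239.8] [ 9  7 45] [505.6 -27.8] rect 
chip [338.9 246.8] [ 7  7 38] [490.7 -83.4] rect 
board [332.1 217.6] [ 102  105 7599] [559.2 -66.5] rect [[461.0, 47.0], [698.0, 44.0], [693.0, -188.0], [455.0, -179.0]]
redrim [424.9 212.7] [  3 102 136] [ 575.4 -281.7] rect [[451.0, -277.0], [689.0, -283.0], [689.0, -286.0], [451.0, -281.0]]
tray [456.7 245.5] [  36  104 2365] [ 504.3 -363. ] rect [[657.0, -327.0], [659.0, -411.0], [412.0, -407.0], [410.0, -325.0]]
```

View pics/cab.png

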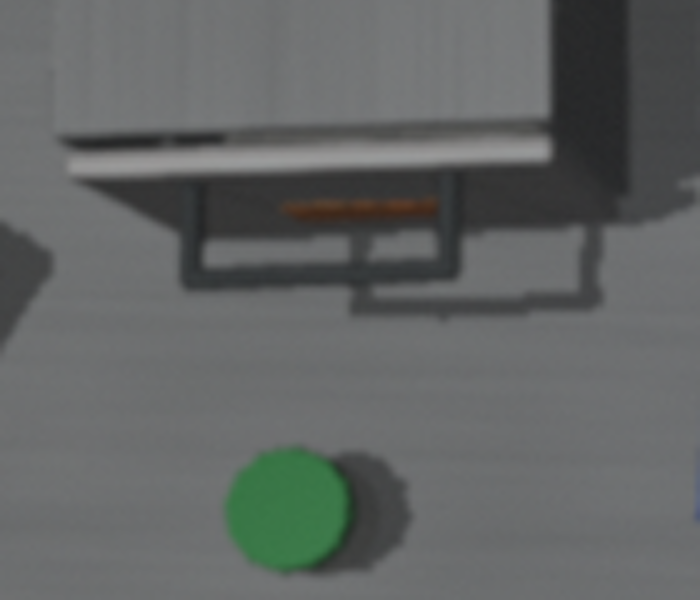

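The crop gives the handle ends at about (117.4,216) and (171,213.6) px, with the panel's lip behind it. The measured sizes agree with those given. Next I'll get the handle, tape, beaker and bottle axes, then move the tub.

```bash
cat >> h.py <<'E'
np.set_printoptions(precision=1,suppress=True)
def q(a): # tool down, closing line = world y turned by a (deg)
    t=np.pi/2+np.radians(a)/2; return [0,np.cos(t),np.sin(t),0]
def go(x,y,z,a=0): r.move_pose([x,y,z],q(a))
def ln(x,y,z,feed=200,th=None): return r.line_to([x,y,z],feed=feed,threshold=th)
def ck(*k):
    o=r.get_obs();print(*k,'t %.1f'%o['clock'],o['tcp_pos'],'open %.1f grip %.1f'%(o['opening'],o['grip_force']),o['contact_force'])
def bottles():
    ft,fs=cam("top"),cam("scene")
    T=[c for c,s,m in blobs(ft,(12,60,80),(30,255,255),(300,150,385,195),60)]
    S=[c for c,s,m in blobs(fs,(12,90,80),(30,255,255),(290,240,362,310),60)]
    out=[]
    for u in T:
        p=px2w(ft,u,84)[0]; w=w2px(fs,p)[0]; d=[np.hypot(*(w-v)) for v in S]
        out.append(p); print('bottle',p[:2],'scene reproj',w,'nearest',S[int(np.argmin(d))] if S else None)
    return out
E
python3 - <<'E'
from h import *
f=cam("top")
print('handle',px2w(f,[[117.4,216],[171,213.6]],137)[:,:2], 'lip',px2w(f,[[94,194],[190.4,190]],154)[:,:2])
print('carcass top front',px2w(f,[[92.5,187.5],[190.4,183.5]],165)[:,:2])
print('tape',px2w(f,[[181,324]],12)[0],'beaker',px2w(f,[[253,129]],60)[0],'spray',px2w(f,[[425,314]],120)[0])
bottles()
a=0
go(444,371,180,a); claw.set_gripper(85); ln(444,371,24,150); claw.set_gripper(40,40); ck('tub grip')
ln(444,371,200); ck()
E
```

```text
handle [[534.3 393.7]
 [542.3 280. ]] lip [[577.5 440.3]
 [591.2 237.4]]
carcass top front [[589.  440. ]
 [602.8 235.6]]
tape [306.6 275.4  12. ] beaker [759.8 122.8  60. ] spray [ 342.5 -266.4  120. ]
bottle [669.2 -91.6] scene reproj [330.6 290.7] nearest [328.  277.1]
bottle [661.4 -36.8] scene reproj [350.2 276. ] nearest [348.  263.5]
bottle [ 656.7 -137.4] scene reproj [307.4 297.3] nearest [305.1 284. ]
tub grip t 3.1 [444.3 371.2  25. ] open 54.9 grip 41.0 [-2.1 -0.4  6.6]
t 4.2 [443.6 370.7 199. ] open 54.9 grip 42.6 [-1.  -0.6 -2.4]
```

Run:
```python
from h import *
f=cam("scene")
print(w2px(f,[[537.6,-369.6,56],[616,-370,56],[661,-37,36],[661,-37,105],[661,-37,84],[656,-37,105]]))
for n,lo,hi,roi in(('red',(0,150,80),(8,255,255),(145,305,200,345)),('yel',(18,120,80),(32,255,255),(160,335,215,375)),('cap',(12,60,60),(30,255,255),(290,240,362,310)),('chip',(3,110,40),(20,255,255),(270,235,340,300))):
    for c,s,m in blobs(f,lo,hi,roi,20): print(n,c,s)
T=cam("top")
for n,lo,hi,roi in(('red',(0,150,80),(8,255,255),(440,200,490,250)),('yel',(18,120,80),(32,255,255),(440,170,490,215)),('cap',(12,60,80),(30,255,255),(300,150,385,195))):
    for c,s,m in blobs(T,lo,hi,roi,20): print(n,c,s)
cv2.imwrite('pics/b.png',np.hstack([cv2.resize(T['color'][150:200,300:390],None,fx=4.4,fy=4.4),cv2.resize(f['color'][240:320,290:370],None,fx=2.75,fy=2.75)])[:,:,::-1])
```

```text
[[170.3 322.1]
 [187.1 351.8]
 [348.7 291.6]
 [350.6 268.7]
 [350.  275.9]
 [349.  267.2]]
red [169.3 323.5] [155 312  30  25 553]
yel [186.5 354.2] [170 340  33  30 754]
cap [348.  263.2] [340 250  16  26 303]
cap [328.1 277.1] [321 264  15  27 316]
cap [305.2 283.8] [298 271  16  26 324]
chip [308.6 244.8] [305 243   9   5  36]
chip [284.3 251.3] [281 249   8   6  34]
chip [327.3 267.8] [320 261  15  16 131]
chip [304.7 275.6] [299 271  12  12  98]
chip [330.9 282. ] [329 277   5  10  20]
chip [326.2 282.7] [324 279   5   8  22]
chip [287.2 284.3] [283 281  10   7  44]
chip [330.1 290.9] [324 287  13   9  39]
chip [306.1 297. ] [300 294  13   6  28]
red [464.6 228.7] [453 218  24  23 412]
yel [464.4 195. ] [453 184  24  23 430]
cap [344.8 166.8] [338 159  14  17 158]
cap [320.4 169.5] [314 162  14  16 156]
cap [364.8 172.6] [358 165  14  16 165]
```

View pics/b.png

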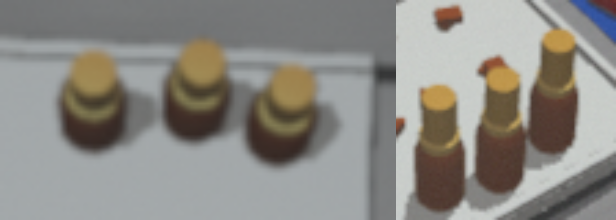

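The crop shows three gold-capped bottles. Their caps are 36 mm higher because they stand on the board, so I'll use z = 120. The lids reproject to within about 2 px. Now I'll place the tub.

```bash
sed -i 's/px2w(ft,u,84)/px2w(ft,u,120)/' h.py
python3 - <<'E'
from h import *
go(457,-369,180,0); ln(457,-369,45,200); print(ln(457,-369,22,50,8)); ck('down')
claw.set_gripper(80); o=r.get_obs()['tcp_pos']; ln(o[0],o[1],150)
go(500,0,350,90)
f=cam("top");g=cam("scene")
for n,lo,hi in(('red',(0,150,80),(8,255,255)),('yel',(18,120,80),(32,255,255)),('grn',(50,80,30),(75,255,255))):
    for c,s,m in blobs(f,lo,hi,(436,170,490,292),50): print(n,px2w(f,c,56)[0],s[4])
bottles(); ck()
E
```

```text
True
down t 8.1 [ 457.1 -369.2   26.2] open 54.7 grip 43.4 [ 0.7 -0.9 -0.9]Traceback (most recent call last):
  File "<stdin>", line 4, in <module>
  File "h.py", line 23, in go
    def go(x,y,z,a=0): r.move_pose([x,y,z],q(a))
                       ~~~~~~~~~~~^^^^^^^^^^^^^^
plant.Unreachable: the arm cannot take that pose within its joint ranges
```

```bash
python3 - <<'E'
s=open('h.py').read()
s=s.replace("def go(x,y,z,a=0): r.move_pose([x,y,z],q(a))","""def go(x,y,z,a=0):
    c=[(np.abs(j-r.get_obs()['qpos']).sum(),b) for b in (a,a-180,a+180) for j in [ik([x,y,z],q(b))] if j is not None]
    if not c: raise RuntimeError('no ik %s'%[x,y,z,a])
    r.move_pose([x,y,z],q(min(c)[1]))""")
open('h.py','w').write(s)
E
python3 - <<'E'
from h import *
ck(); go(470,0,280,90)
f=cam("top")
for n,lo,hi in(('red',(0,150,80),(8,255,255)),('yel',(18,120,80),(32,255,255)),('grn',(50,80,30),(75,255,255))):
    for c,s,m in blobs(f,lo,hi,(436,170,490,292),50): print(n,px2w(f,c,56)[0],s[4])
bottles(); ck()
for p in ([538,337,220],[368,330,200],[450,340,260],[455,290,260],[450,400,120],[660,-90,250]): print(p,[ik(p,q(b)) is not None for b in(86,-94)])
E
```

```text
t 9.3 [ 456.7 -368.7  149.1] open 80.0 grip 0.0 [-0.3 -0.5 -0.1]
red [ 537.6 -369.5   56. ] 411
yel [ 616. -370.   56.] 429
grn [ 456.6 -368.4   56. ] 459
bottle [658.1 -90.4] scene reproj [328.  274.4] nearest [327.9 277.2]
bottle [651.1 -37.1] scene reproj [347.8 260.4] nearest [348.  263.5]
bottle [ 646.3 -134.5] scene reproj [305.3 280.7] nearest [305.1 283.8]
t 11.3 [470.1  -0.3 279.8] open 80.2 grip 0.0 [-0.1  0.  -0.1]
[538, 337, 220] [True, True]
[368, 330, 200] [True, True]
[450, 340, 260] [True, True]
[455, 290, 260] [True, True]
[450, 400, 120] [True, True]
[660, -90, 250] [False, True]
```

Run:
```python
from h import *
c,s=np.cos(np.radians(4)),np.sin(np.radians(4))
claw.set_gripper(36); go(538.3,337,200,-86); print(ln(538.3,337,117,80,10)); claw.set_gripper(0,40); ck('grip')
o=r.get_obs()['tcp_pos']; hit=ln(o[0]-163*c,o[1]-163*s,o[2],120,30); print(hit); ck('open')
claw.set_gripper(36); o=r.get_obs()['tcp_pos']; ln(*o[:2],220); 
go(470,0,260,90)
f=cam("top");cv2.imwrite('pics/open.png',cv2.resize(f['color'][60:300,60:300],None,fx=2.5,fy=2.5,interpolation=cv2.INTER_CUBIC)[:,:,::-1])
```

```text
False
grip t 14.7 [538.4 337.1 117.5] open 8.7 grip 39.0 [ 0.1 -1.3  4.1]
False
open t 16.2 [375.5 326.8 117.5] open 8.4 grip 39.1 [-1.9 10.5 -1. ]
```

View pics/open.png

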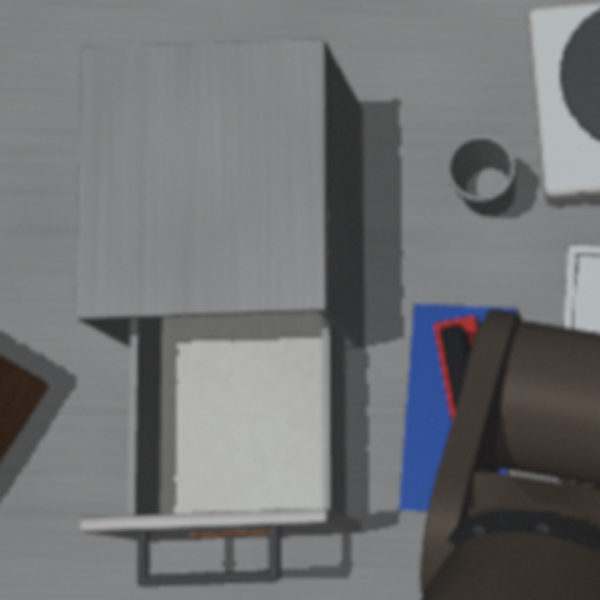

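The drawer is open, with its white floor in view and the handle at about (210,578) in the crop. Now the bottles.

```bash
cat > b.py <<'E'
from h import *
c,s=np.cos(np.radians(4)),np.sin(np.radians(4))
din=np.array([375.5+54*c,325.6+54*s])
B=[(651.1,-37.1),(658.1,-90.4),(646.3,-134.5)]
Y=[50,0,-50]
for (x,y),yr in zip(B,Y):
    go(x,y,250,90); claw.set_gripper(60); ln(x,y,103,220); claw.set_gripper(10,40); ck('b')
    if r.get_obs()['opening']<18: raise SystemExit('missed')
    o=r.get_obs()['tcp_pos']; ln(*o[:2],252)
    d=din+75*np.array([c,s])+yr*np.array([-s,c])
    go(d[0],d[1],252,94); ln(*d,100,200); print(ln(*d,80,40,5)); ck('placed')
    claw.set_gripper(50); ln(*d,252,250)
go(470,0,260,90); ck()
E
python3 b.py
python3 - <<'E'
from h import *
f=cam("top");g=cam("scene");cv2.imwrite('pics/bt.png',cv2.resize(f['color'][60:300,60:300],None,fx=2.5,fy=2.5,interpolation=cv2.INTER_CUBIC)[:,:,::-1])
E
```

```text
b t 20.9 [651.9 -37.2 104.3] open 23.2 grip 42.2 [0.6 0.6 6.3]
True
placed t 24.8 [501.2 384.8  86.1] open 23.0 grip 46.6 [0.7 0.3 4.1]
b t 29.3 [658.8 -90.5 104.3] open 23.0 grip 40.9 [0.6 0.6 7.5]
True
placed t 33.2 [504.8 334.9  86.1] open 23.3 grip 45.6 [0.6 1.2 3. ]
b t 37.6 [ 647.  -134.7  104.3] open 23.3 grip 42.6 [0.7 1.2 7. ]
True
placed t 41.5 [508.4 285.   86.1] open 23.1 grip 45.1 [0.7 1.1 3.1]
t 43.8 [470.3   0.6 259.7] open 49.6 grip 0.0 [ 0.6 -0.  -0.9]
```

View pics/bt.png

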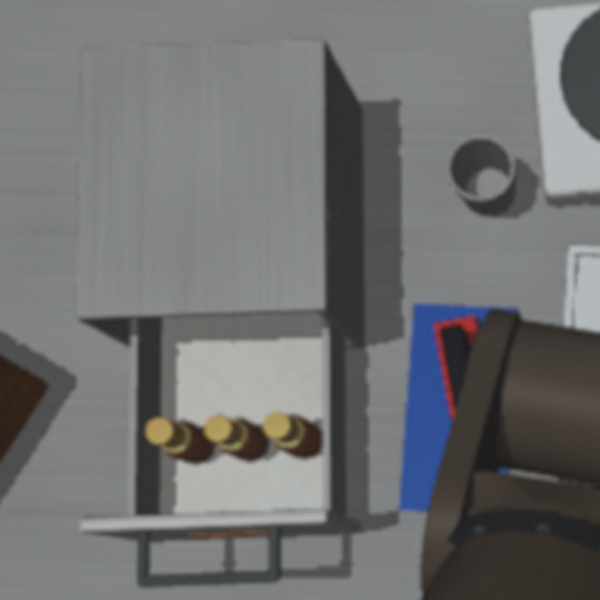

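All three bottles stand in the drawer. Next I'll close it, then look at the scraper and chips with the arm out of the way.

Run:
```python
from h import *
c,s=np.cos(np.radians(4)),np.sin(np.radians(4))
claw.set_gripper(36); go(375.5,326,220,-86); ln(375.5,326,117.5,100,10); claw.set_gripper(0,40); ck('grip')
o=r.get_obs()['tcp_pos']; print(ln(o[0]+150*c,o[1]+150*s,o[2],80))
print(ln(o[0]+180*c,o[1]+180*s,o[2],25,12)); ck('shut'); claw.set_gripper(30); o=r.get_obs()['tcp_pos']; ln(*o[:2],230)
go(430,-300,300,0)
f=cam("top")
for c_,s_,m in blobs(f,(3,90,40),(20,255,255),(285,158,386,265),5): print('chip',px2w(f,c_,41)[0][:2],s_[4])
for n,lo,hi,roi,z in(('mat',(105,120,40),(125,255,255),(200,170,275,275),2),('grip',(0,0,0),(180,255,40),(225,180,268,235),60)):
    for c_,s_,m in blobs(f,lo,hi,roi,100): print(n,px2w(f,c_,z)[0][:2],s_[4],px2w(f,cv2.boxPoints(rect(m)),z)[:,:2].tolist())
cv2.imwrite('pics/pre.png',cv2.resize(f['color'][60:300,80:400],None,fx=2.5,fy=2.5,interpolation=cv2.INTER_CUBIC)[:,:,::-1])
```

```text
grip t 47.0 [375.7 326.1 118. ] open 8.3 grip 39.1 [-1.1 -0.6  6.1]
False
True
shut t 49.8 [541.7 336.4 118. ] open 8.6 grip 39.8 [-2.6 -1.5  6.6]
chip [574.6 -31.9] 42
chip [ 577.2 -131.3] 37
chip [572.7 -87.6] 41
chip [505.6 -27.8] 45
chip [490.7 -83.4] 38
mat [534.1 146.5] 2463 [[450.1972507233773, 195.64473896907768], [648.3682144719735, 192.28747993860472], [644.097163538441, 92.69978963520484], [446.02364707246517, 98.12399212981876]]
```

View pics/pre.png

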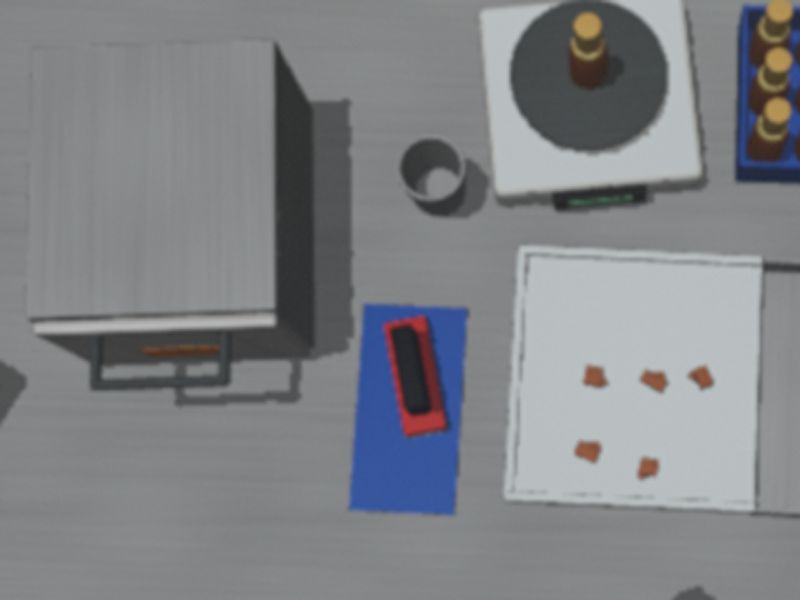

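The drawer is shut, the chips are unmoved, and the scraper is still at about (411,370) in the crop, tilted 13°. Now I'll grasp it and scrape.

```bash
cat > s.py <<'E'
from h import *
PS=np.radians(-1.3); C=np.array([577,-70])
def bw(x,y): return C+np.array([x*np.cos(PS)-y*np.sin(PS), x*np.sin(PS)+y*np.cos(PS)])
def passes(xb,y0=83,y1=-110,feed=60):
    a=bw(xb,y0); b=bw(xb,y1)
    go(*a,120,-1.3); ln(*a,74,120); hit=ln(*a,60,25,6); z=r.get_obs()['tcp_pos'][2]; print('touch',hit,z)
    z+=0.6; ln(*a,z,20); ck('start'); ln(*b,z,feed); ck('end'); ln(*b,125,150)
def chips():
    f=cam("top")
    for c_,s_,m in blobs(f,(3,90,40),(20,255,255),(285,158,430,268),5): 
        p=px2w(f,c_,41 if c_[0]<380 else 10)[0][:2]; d=p-C; print('chip',p,'board',d[0]*np.cos(PS)+d[1]*np.sin(PS),-d[0]*np.sin(PS)+d[1]*np.cos(PS),s_[4])
    return f
E
python3 - <<'E'
from s import *
claw.set_gripper(60); go(575,136,150,13); ln(575,136,30,120,10); claw.set_gripper(10,70); ck('scraper')
if r.get_obs()['opening']<18: raise SystemExit
ln(575,136,130); passes(10); passes(-50)
go(480,150,200,-1.3); f=chips()
cv2.imwrite('pics/sc.png',cv2.resize(f['color'][140:300,200:440],None,fx=3.2,fy=3.2,interpolation=cv2.INTER_CUBIC)[:,:,::-1])
E
```

```text
scraper t 56.9 [575.3 136.1  30.6] open 21.1 grip 69.5 [-1.1  0.4  6.4]
touch True 64.62258453552789
start t 59.4 [588.8  12.7  65.1] open 21.1 grip 68.6 [-0.5 -0.2 -2.1]
end t 62.8 [ 584.5 -180.1   65.2] open 21.1 grip 68.6 [ 0.5  0.1 -2.1]
touch True 64.62305901683811
start t 65.3 [528.8  14.2  65.1] open 21.1 grip 68.7 [-0.9 -0.3 -1.3]
end t 68.7 [ 524.5 -178.7   65.2] open 21.0 grip 68.5 [ 0.7  0.6 -1.4]
chip [ 584.2 -209.1] board 10.307957453225288 -138.93289167212956 127
chip [ 498.3 -193.3] board -75.87030293100445 -125.03592207009443 48
```

View pics/sc.png

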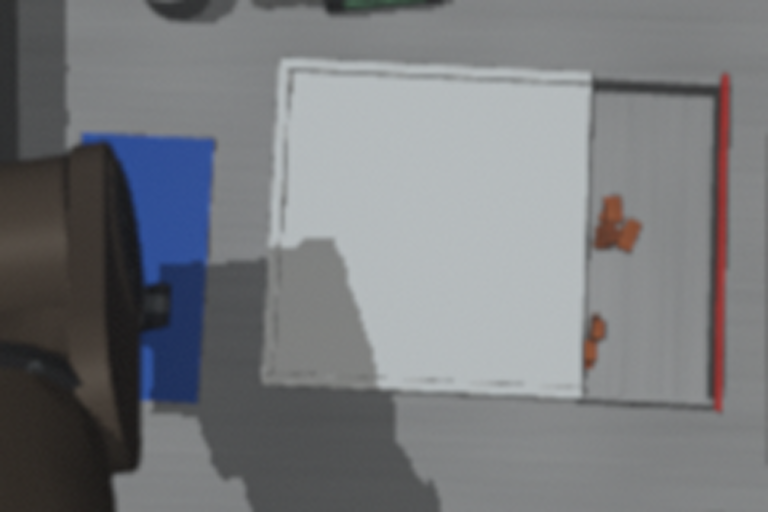

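All five pieces are off the board and in the tray, three at about (615,225) and two at about (595,340) in the crop. I'll put the scraper back and verify.

Run:
```python
from s import *
go(547,145,110,-1.3); ln(547,145,40,120); print(ln(547,145,28,25,6)); ck('mat'); claw.set_gripper(60); ln(547,145,160); go(400,150,350,0); r.wait(0.3)
f=chips(); g=cam("scene")
for n,lo,hi in(('red',(0,150,80),(8,255,255)),('yel',(18,120,80),(32,255,255)),('grn',(50,80,30),(75,255,255))):
    for c,s,m in blobs(f,lo,hi,(436,170,490,292),50): print(n,px2w(f,c,56)[0])
cv2.imwrite('pics/fs.png',cv2.resize(g['color'][140:400,120:520],None,fx=2,fy=2,interpolation=cv2.INTER_CUBIC)[:,:,::-1])
cv2.imwrite('pics/ft.png',f['color'][:,:,::-1])
```

```text
True
mat t 72.3 [547.1 145.   30.6] open 21.6 grip 69.6 [-1.   0.3  6.2]
chip [ 584.  -209.1] board 10.202334684027417 -138.89827846436404 128
chip [ 498.3 -193.3] board -75.87030293100445 -125.03592207009443 48
red [ 537.6 -369.5   56. ]
yel [ 616. -370.   56.]
grn [ 456.6 -368.4   56. ]
```

View pics/fs.png

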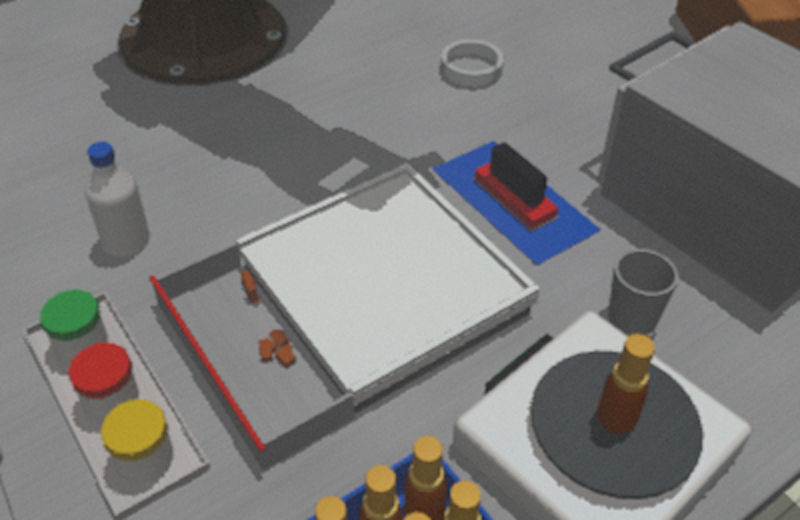

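View pics/ft.png

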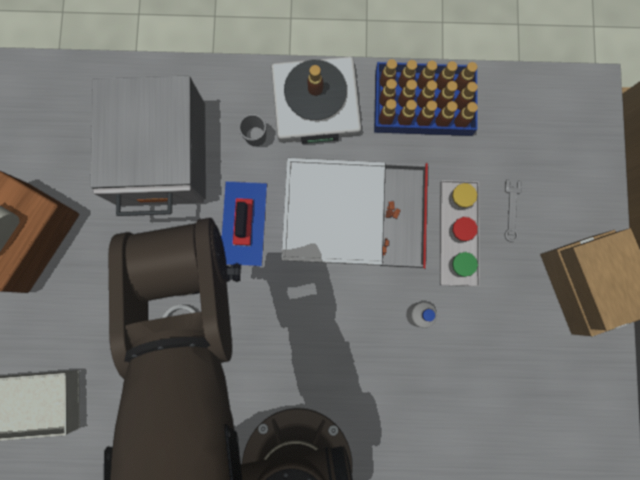

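Everything is in place except that the two glass pieces at (250,287) hug the board's edge, so I'll check how they lie.

Run:
```python
from s import *
f=cam("top");g=cam("scene")
a=cv2.resize(g['color'][255:335,190:290],None,fx=4,fy=4,interpolation=cv2.INTER_CUBIC);b=cv2.resize(f['color'][190:270,370:440],None,fx=4,fy=4,interpolation=cv2.INTER_CUBIC)
cv2.imwrite('pics/z.png',np.hstack([a,b])[:,:,::-1])
for n,F,roi,z in(('s',g,(195,260,285,330),10),('t',f,(380,195,425,265),10)):
    for c,s,m in blobs(F,(3,90,30),(20,255,255),roi,8): print(n,c,s,px2w(F,c,9)[0],px2w(F,c,20)[0])
print('edge',w2px(g,[[x,y,z] for z in(4,36) for x,y in((495,-184),(515,-184))]))
```

```text
s [244.6 282.3] [241 275   8  16  72] [ 491.6 -191.     9. ] [ 500.8 -194.7   20. ]
s [258.1 313.5] [250 305  18  18 183] [ 582.4 -209.5    9. ] [ 590.2 -212.9   20. ]
t [392.  210.5] [386 202  14  16 128] [ 584.2 -209.2    9. ] [ 582.2 -207.8   20. ]
t [385.1 246.2] [383 239   6  16  48] [ 498.4 -193.4    9. ] [ 497.1 -192.1   20. ]
edge [[248.3 283.3]
 [252.9 289. ]
 [246.8 273.5]
 [251.4 279.2]]
```

View pics/z.png

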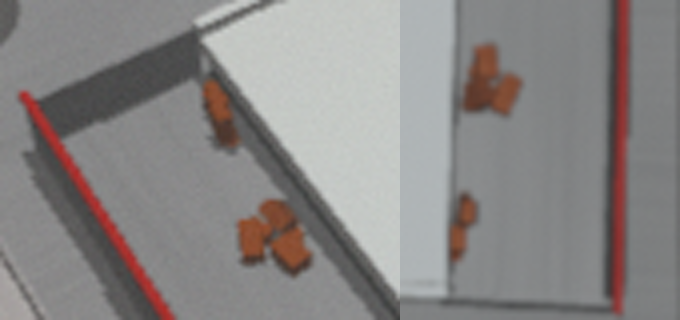

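The two pieces stand on edge on the tray floor against the board wall. Their centroid is about 15 mm up, which is within limits.

```bash
python3 -c "
from h import *
ck(); print(job_done())"
```

```text
t 75.0 [400.1 150.  349.8] open 60.1 grip 0.0 [-0.1  0.2 -0.5]
the job is handed in; nothing more can be done
None
```

I handed the job in at about 75 s: tubs in the tray, three bottles upright when I shut the drawer (not visible since), all five glass pieces in the scrap tray and the scraper on its mat; no verdict came back.

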